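# Hang the light shield and hold the curing lamp's enabling lever

### The job

Pick up the amber light shield and hang it over the rail of the curing station so that it straddles the bar, and let go of it. Only then press the red spring-loaded enabling lever down until its pointer is in the green middle zone of the scale, never past the green, and keep it there: finish while still holding the lever in the green. Leave the syringe, the tape roll and the solder spool where they are.

Things in the scene. Friction and masses are not known exactly. Their poses are not given: they have to be found in the camera images.
- shield: Loose light shield, 0.10-0.20 kg: stiff tent of two amber panels in black frames, standing on two long feet. 80 mm along y, 119 high, feet 72 apart over all in x, inner gap narrowing to 30 under the flat roof. Both ends (y) are open: it is lowered over a bar lying along its y. Origin: centre of the underside; z up. A half turn changes nothing.
- shield_roof (a point): Centre of the underside of the shield's roof, 85 mm above its origin; this face rests on the bar when the shield hangs. The roof is 4 mm thick (top at 89 mm), 38 mm wide along x.
- shield_rib (a point): Grip point in the black lifting rib on top of the shield, 111 mm above the shield's origin. The rib is 12 mm thick along the shield's x (pinch it there), 56 mm long along y, 30 mm high over the roof; its top is 8 mm above this point. Axes as the shield's.
- station: Fixed curing station: grey base plate 220 x 200 x 12 mm (x, y, z), white lamp hood (top at 112 mm) over a white phone at the back left, steel shield rail in front of the hood, enabling lever along the right side. Origin: centre of the base's underside; x away from the robot at yaw 0, y left along the rail, z up.
- rail_mid (a point): Middle of the rail's axis, station frame (-50, 35, 115) mm. Level round steel bar, 12 mm in diameter, along the station's y, top 121 mm above the bench, between two dark posts (14 mm diameter, tops at 124 mm) with 96 mm free between them. The hood's front is 59 mm behind the axis. Axes as the station's.
- lever_grip (a point): Centre of the red round handle at the lever's end, 22 mm in diameter, 44 mm long along the station's y; moves with the lever. Lever pivot: station frame (60, -70, 75) mm; handle 130 mm from it, toward -x. At value 0 the lever slopes 0.45 rad up from the pivot (handle centre 132 mm above the bench), at 0.45 it is level (75 mm), at 0.85 at its stop (24 mm).
- enable_lever (a joint): Lever angle, rad: 0 released (up), grows when pressed down, stop at 0.85. A spring drives it back up; the push on the handle is about 2.5 N at the start, 4.5 N when level, 7.5 N at the stop. On the curved scale right of the lever's bar the black pointer shows: grey up to 0.32 (off), green 0.32 to 0.58 (lamp enabled), red above (cut out).
- syringe: Bystander: flux syringe lying on the bench, about 130 x 21 x 16 mm, long along its own y. Origin: centre of its underside.
- tape: Bystander: roll of black tape lying flat, 62 mm across, 19 mm high. Origin: centre of its underside.
- spool: Bystander: blue solder spool standing on its flange, 54 mm across, 30 mm high. Origin: centre of its underside.

How it is judged:
By the outcome, as a careful person would: the job done as asked, in the order asked, and still so for the second after the job is handed in, while the arm keeps its last pose, push and grip.
It also fails if it takes over 54 s, if anything falls off the work surface, if the arm or the gripper's body presses on something with over 40 N, if the wrist force passes 120 N, or if a joint passes its speed limit or range.

### The arm

A 6-joint arm with a two-finger parallel gripper is mounted at the origin on a cart in front of the work surface, level with it; the furniture and walls round the work are solid. World frame = base frame: x ahead of the robot, y to its left, z up, the work surface at z = 0. Lengths are in m, angles in rad, forces in N, time in s.
With the tool pointing down it reaches from about 0.375 to 0.925 m from the base axis. Payload 5.7 kg.
Tool frame: the origin (TCP) lies midway between the tips of the shut fingers; the grasp point (between the pads) lies 19 mm behind it; z points along the fingers, y is the line along which they close (so a half turn about z gives the same grasp; the last joint's range is limited). The gripper opens to 88 mm and grips with 3 to 60 N. Pads are 20 mm wide; open, the fingers measure 115 mm over their backs; the gripper's body (75 mm by 178 mm) begins 61 mm behind the grasp point.
Start: joints at [-1.221, 0.359, 1.51, -0, 1.272, -0.115], TCP at [0.269, -0.536, 0.223] pointing down, gripper open.
Joint ranges: [-2.97, 2.97], [-1.01, 2.36], [0.21, 2.38], [-0.96, 4.11], [0.2, 2.71], [-2.98, 2.98]. Speed limits (rad/s): [2.39, 2.39, 3.14, 3.14, 3.14, 3.14].

### API

Orientations are given as a unit quaternion [x, y, z, w].
In Python, from bench import move_ptp, servo_line, goto_joints, move_gripper, sleep, inverse_kinematics, capture, PlanningError, close_job, spot_in, silhouettes, current_clock, current_joint_pos, current_qvel, current_joint_torque, current_position, current_orientation, current_force, current_torque, current_finger_gap, current_grip_force gives the robot as it stands. Calls block until the motion is done:
- move_ptp(position, orientation): joint-space move of the TCP to a pose.
- servo_line(position, orientation=None, rate=0.15, contact_N=None): straight line of the TCP; orientation=None keeps the orientation; rate is the mean speed in m/s. With contact_N (N) it stops when the force on the tool has changed by that much, and returns True; else False.
- goto_joints(angles): joint-space move.
- move_gripper(opening): finger opening in m; the grip force is fixed at half the most; returns when the fingers have stopped.
- sleep(seconds).
- inverse_kinematics(position, orientation): joint angles nearest the present ones, or None.
- capture(name): name is "scene" or "top"; returns a dict with "image" (400x640x3 uint8, blue, green, red), "range_z" (400x640 float32, m along the optical axis (not along the pixel's ray), 0 where there is no reading), "intrinsics" (3x3 intrinsics, pixels), "R" (3x3) and "t" (3): a world point X has camera coordinates R X + t. Camera axes: x right, y down, z forward; pixel columns grow to the right and rows downward; lengths in m; the calibration is good to about 2 mm. A picture is of the moment at which its call begins.
A pose or a line that the arm cannot do raises PlanningError and nothing moves.
- close_job(): hands the job in; it is judged then, once.
Trained networks look in the newest picture that a camera, given by its name, has taken for a name from the list of things; names that differ only in an ending like _2 or _b are one class to them, and where a whole thing is asked for, a point or a joint stands for the part that bears it (a point fixed in the world has none). Each returns a list of dicts, best first, with "conf" (0 to 1); they miss things now and then, are a little off and sometimes report something else, mostly with a low value. They report only what shows in the picture. A call takes as long as a camera call.
- spot_in(camera, query): "xy" ([column, row] in pixels, amid what is visible of it).
- silhouettes(camera, query): "region" (400x640 bool, what is visible of it) and "xy" ([column, row] in pixels, amid what is visible of it).
Readings, each from a call of its own:
- current_clock(): time.
- current_joint_pos(): joint angles.
- current_qvel(): joint speeds.
- current_joint_torque(): joint torques, N m.
- current_position(): TCP position.
- current_orientation(): TCP orientation.
- current_force(): force on the tool from outside, world axes, zero at the start.
- current_torque(): the same for the moment, N m.
- current_finger_gap(): finger opening in m.
- current_grip_force(): force on a finger pad.
Only numpy, scipy, OpenCV 4.12 (cv2) and the standard library are available. Lean on these libraries where they do the work, as an engineer would, in place of code of your own. Each camera call takes 0.05 s, during which the arm holds its last target. There are 200 camera calls.

## Working session

There is one attempt and no reset: what is moved stays moved. The work goes in short steps, each a Python script; the robot and the scene stay as the last script left them, time stands still between calls to the robot, and variables do not carry over. Pictures are saved under pics/ and viewed, at most 10 in all, crops included, and the job is handed in when it is done.

```bash
mkdir -p pics; ls
cat > h.py <<'E'
import numpy as np, cv2
from bench import *
def cloud(c, mask=None):
    z=c["range_z"]; K=np.array(c["intrinsics"]); v,u=np.indices(z.shape)
    m=z>0
    if mask is not None: m&=mask
    P=np.c_[(u[m]-K[0,2])/K[0,0]*z[m],(v[m]-K[1,2])/K[1,1]*z[m],z[m]]
    return (P-np.array(c["t"]))@np.array(c["R"])
def proj(c,X):
    p=np.array(c["intrinsics"])@(np.array(c["R"])@np.array(X)+np.array(c["t"])); return p[:2]/p[2]
E
python3 - <<'E'
from h import *
for n in ("scene","top"):
    c=capture(n); cv2.imwrite(f"pics/{n}1.png",c["image"])
    print(n,"cam at",np.round(-np.array(c["R"]).T@np.array(c["t"]),3))
    for q in ("shield","station","enable_lever","lever_grip","shield_rib","rail_mid","syringe","tape","spool"):
        for d in silhouettes(n,q)[:2]:
            P=cloud(c,d["region"])
            print(q,round(d["conf"],2),np.round(d["xy"]),d["region"].sum(),np.round(np.median(P,0),3) if len(P) else None, np.round(np.percentile(P,[3,97],axis=0),3).tolist() if len(P) else "")
E
```

```text
pics
scene cam at [ 0.036 -0.555  0.512]
shield 0.63 [306. 242.] 1510 [ 0.476 -0.004  0.057] [[0.455, -0.039, 0.003], [0.524, 0.042, 0.118]]
station 0.74 [267. 202.] 4605 [0.539 0.254 0.02 ] [[0.437, 0.163, 0.004], [0.64, 0.36, 0.124]]
station 0.41 [308. 243.] 1586 [ 0.477 -0.003  0.055] [[0.454, -0.039, -0.001], [0.527, 0.046, 0.117]]
enable_lever 0.7 [272. 183.] 174 [0.502 0.182 0.134] [[0.492, 0.165, 0.108], [0.55, 0.207, 0.142]]
shield_rib 0.63 [311. 245.] 1469 [ 0.476 -0.005  0.056] [[0.454, -0.039, 0.003], [0.524, 0.041, 0.117]]
rail_mid 0.66 [267. 203.] 4560 [0.538 0.253 0.02 ] [[0.438, 0.164, 0.005], [0.637, 0.359, 0.124]]
syringe 0.8 [350. 320.] 438 [ 0.41  -0.198  0.011] [[0.404, -0.251, -0.001], [0.419, -0.143, 0.015]]
tape 0.53 [390. 222.] 343 [ 0.73  -0.01   0.015] [[0.705, -0.036, 0.001], [0.761, 0.018, 0.019]]
spool 0.87 [436. 253.] 345 [ 0.683 -0.192  0.029] [[0.663, -0.213, 0.013], [0.711, -0.164, 0.031]]
spool 0.69 [273. 181.] 173 [0.502 0.182 0.134] [[0.492, 0.165, 0.113], [0.545, 0.207, 0.142]]
top cam at [0.425 0.056 1.23 ]
shield 0.87 [351. 231.] 902 [0.486 0.00
[... 330 characters left out ...]
18, 0.217, 0.145]]
lever_grip 0.62 [272. 209.] 300 [0.525 0.194 0.126] [[0.497, 0.17, 0.081], [0.622, 0.219, 0.145]]
shield_rib 0.8 [352. 226.] 835 [0.486 0.004 0.087] [[0.458, -0.032, 0.012], [0.522, 0.041, 0.121]]
rail_mid 0.83 [242. 205.] 6898 [0.544 0.27  0.017] [[0.438, 0.171, 0.008], [0.646, 0.359, 0.125]]
syringe 0.78 [425. 255.] 177 [ 0.413 -0.186  0.014] [[0.405, -0.221, 0.003], [0.42, -0.15, 0.018]]
syringe 0.3 [245. 202.] 7011 [0.544 0.27  0.017] [[0.439, 0.17, 0.008], [0.649, 0.36, 0.125]]
tape 0.85 [355. 131.] 340 [ 0.735 -0.006  0.018] [[0.705, -0.032, 0.002], [0.763, 0.021, 0.023]]
spool 0.84 [424. 151.] 373 [ 0.684 -0.186  0.03 ] [[0.662, -0.21, 0.001], [0.71, -0.164, 0.034]]
```

Run:
```python
from h import *
import cv2
t=cv2.imread("pics/top1.png"); s=cv2.imread("pics/scene1.png")
a=cv2.resize(t[110:270,170:450],None,fx=2.8,fy=2.8,interpolation=cv2.INTER_CUBIC)
cv2.imwrite("pics/top1c.png",a)
cv2.imwrite("pics/scene1c.png",cv2.resize(s[130:330,190:470],None,fx=2.8,fy=2.8,interpolation=cv2.INTER_CUBIC))
for n in ("top","scene"):
    c=capture(n); P=cloud(c)
    def sel(x0,x1,y0,y1,z0,z1): return P[(P[:,0]>x0)&(P[:,0]<x1)&(P[:,1]>y0)&(P[:,1]<y1)&(P[:,2]>z0)&(P[:,2]<z1)]
    def rep(k,Q):
        if len(Q)<5: print(n,k,len(Q)); return
        r=cv2.minAreaRect(Q[:,:2].astype(np.float32)); d=np.linalg.eigh(np.cov(Q[:,:2].T))[1][:,1]
        print(n,k,len(Q),"med",np.round(np.median(Q,0),4),"rect",np.round(r[0],4),np.round(r[1],4),round(r[2],1),"axis deg",round(np.degrees(np.arctan2(d[1],d[0])),1))
    rep("rib",sel(.42,.56,-.07,.07,.108,.13)); rep("shield",sel(.42,.56,-.07,.07,.03,.13))
    rep("base",sel(.4,.7,.12,.4,.007,.017))
    rep("rail",sel(.45,.54,.225,.36,.108,.13))
    rep("handle",sel(.47,.515,.14,.23,.12,.16))
```

```text
top rib 125 med [0.4907 0.0043 0.1183] rect [0.491  0.0035] [0.0558 0.0122] 79.9 axis deg 80.0
top shield 760 med [0.4868 0.0046 0.0882] rect [0.4909 0.0038] [0.0798 0.0596] 80.0 axis deg 79.3
top base 3416 med [0.5037 0.245  0.0121] rect [0.5508 0.256 ] [0.2261 0.2968] 87.5 axis deg 155.3
top rail 273 med [0.486  0.2917 0.1207] rect [0.4876 0.2932] [0.1113 0.0704] 72.0 axis deg 103.2
top handle 168 med [0.5042 0.189  0.1408] rect [0.5052 0.1876] [0.0215 0.0437] 14.5 axis deg 101.1
scene rib 122 med [ 0.488  -0.0016  0.1167] rect [0.4907 0.002 ] [0.0549 0.0123] 79.5 axis deg 82.5
scene shield 1097 med [ 0.479  -0.0058  0.0755] rect [0.4908 0.0027] [0.0832 0.059 ] 80.4 axis deg 100.6
scene base 1822 med [0.4978 0.2283 0.0114] rect [0.5431 0.2686] [0.2214 0.2027] 13.7 axis deg 136.7
scene rail 182 med [0.4852 0.2845 0.1177] rect [0.4847 0.2888] [0.015  0.1216] 13.9 axis deg 104.2
scene handle 146 med [0.4999 0.1813 0.1354] rect [0.5019 0.1854] [0.0181 0.0459] 15.7 axis deg 108.8
```

View pics/top1c.png

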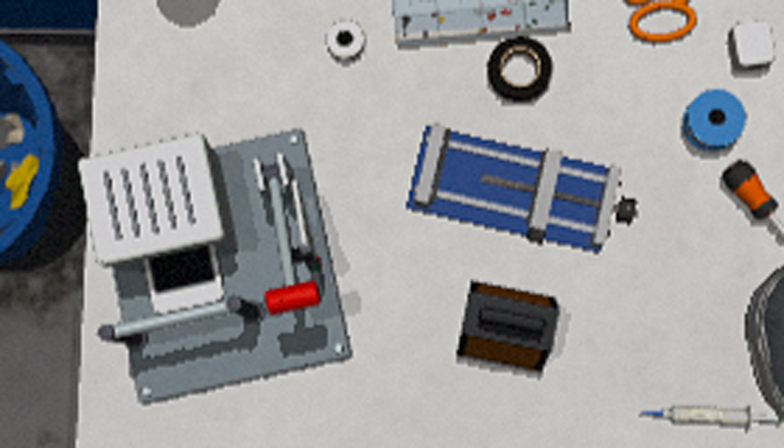

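View pics/scene1c.png

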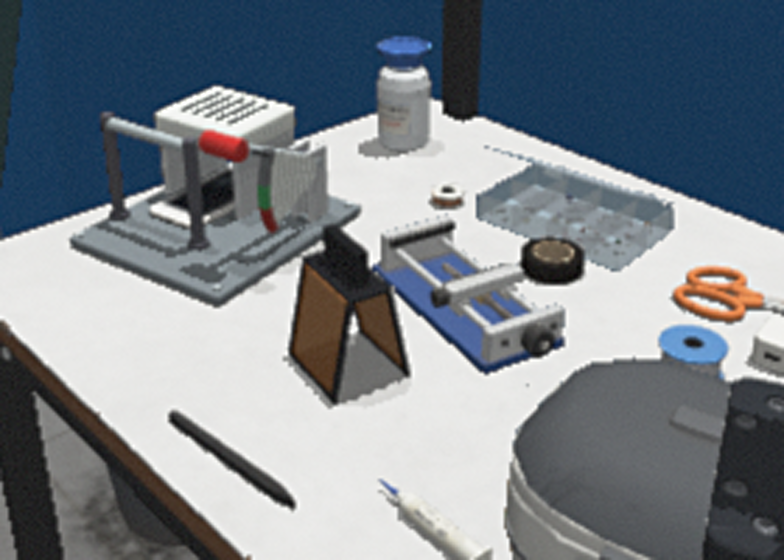

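The pictures agree with the networks. In the top crop the shield is at about (508,325), the rail runs from (105,332) to (235,305), and the red handle is at (292,297). The shield's yaw is about -10° and the station's about +14°. The way over at height is clear, so I pick up the shield now.

```bash
cat >> h.py <<'E'
from scipy.spatial.transform import Rotation as Ro
def down(a):  # tool down, tool y along heading a (deg)
    a=np.radians(a); y=np.array([np.cos(a),np.sin(a),0]); z=np.array([0,0,-1.])
    return Ro.from_matrix(np.c_[np.cross(y,z),y,z]).as_quat()
RAIL=np.array([.4862,.2908]); SY=14.2
E
python3 - <<'E'
from h import *
S=np.array([.491,.003])
for o in (0,180):
    print(o,[None if (q:=inverse_kinematics([*p,z],down(a+o))) is None else np.round(q,2).tolist() for p,z,a in ((S,.2,-10),(S,.094,-10),(RAIL,.27,SY),(RAIL,.13,SY))])
o=min((0,180),key=lambda o:abs(inverse_kinematics([*S,.2],down(-10+o))[5]) )
print("use",o)
move_ptp([*S,.2],down(-10+o)); 
print(servo_line([*S,.094],rate=.1,contact_N=8), current_position())
move_gripper(.0); print(current_finger_gap(),current_grip_force())
servo_line([*S,.28],rate=.12)
print(current_force(),current_finger_gap(),current_clock())
c=capture("scene"); cv2.imwrite("pics/s2.png",cv2.resize(c["image"][100:330,150:470],None,fx=2,fy=2))
E
```

```text
0 [[-0.13, 0.23, 1.77, -0.0, 1.15, 0.04], [-0.13, 0.37, 1.88, -0.0, 0.89, 0.04], [0.42, 0.27, 1.52, -0.0, 1.35, 0.17], [0.42, 0.41, 1.69, -0.0, 1.04, 0.17]]
180 [None, None, [0.42, 0.27, 1.52, -0.0, 1.35, -2.97], [0.42, 0.41, 1.69, -0.0, 1.04, -2.97]]Traceback (most recent call last):
  File "<stdin>", line 5, in <module>
  File "<stdin>", line 5, in <lambda>
TypeError: 'NoneType' object is not subscriptable
```

Run:
```python
from h import *
S=np.array([.491,.003])
move_ptp([*S,.2],down(-10)); 
print(servo_line([*S,.094],rate=.1,contact_N=8), current_position())
move_gripper(.0); print(current_finger_gap(),current_grip_force())
servo_line([*S,.28],rate=.12)
print(current_force(),current_finger_gap(),current_clock())
c=capture("scene"); cv2.imwrite("pics/s2.png",cv2.resize(c["image"][100:330,150:470],None,fx=2,fy=2))
```

```text
False [0.49150563 0.00291055 0.09446708]
0.012149349414447778 29.997196197509766
[-0.68263571  0.12688655 -2.34143663] 0.011689720173822105 7.25
```

View pics/s2.png

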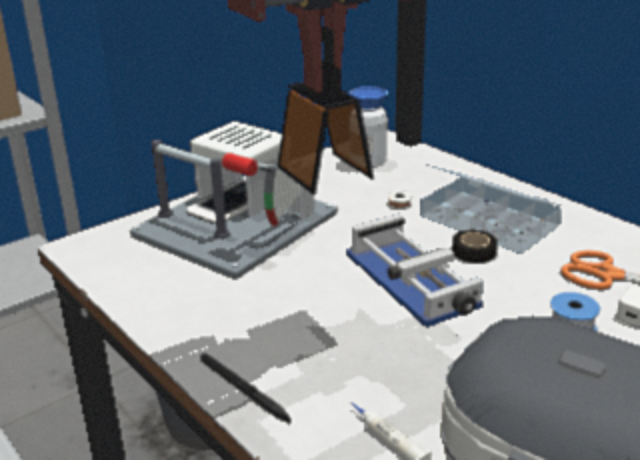

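The shield is held level at about (325,140), with a finger gap of 12 mm matching the rib. Next I carry it to the rail.

Run:
```python
from h import *
move_ptp([*RAIL,.28],down(SY)); sleep(.3)
print(servo_line([*RAIL,.215],rate=.08,contact_N=6),current_position())
c=capture("scene"); cv2.imwrite("pics/s3.png",cv2.resize(c["image"][130:260,180:380],None,fx=4,fy=4,interpolation=cv2.INTER_CUBIC))
cv2.imwrite("pics/t3.png",capture("top")["image"][100:300,100:400])
P=cloud(c); print(current_force(),current_clock())
```

```text
False [0.4866483  0.29101876 0.21548263]
[-0.01254336 -0.20439577 -1.86126127] 9.775
```

View pics/s3.png

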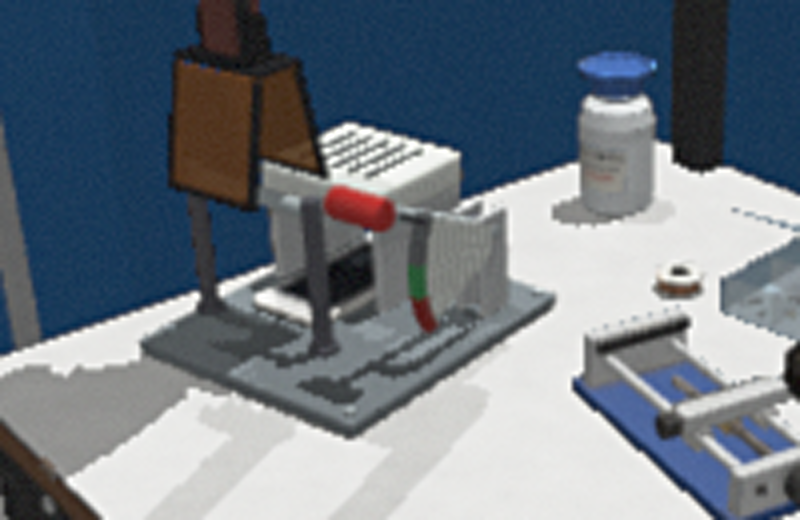

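Run:
```python
from h import *
c=capture("scene"); m=np.zeros((400,640),bool)
Rz=Ro.from_euler("z",SY,degrees=True).as_matrix()
P=cloud(c); L=(P-np.r_[RAIL,0])@Rz
def rng(k,m): print(k,m.sum(),np.round(np.percentile(L[m],[1,50,99],axis=0)*1000).tolist())
b=(abs(L[:,0])<.06)&(abs(L[:,1])<.08)
rng("shield",b&(L[:,2]>.135)&(L[:,2]<.21))
rng("frontlow",b&(L[:,0]<-.02)&(L[:,2]>.125)&(L[:,2]<.15))
rng("postL",(abs(L[:,0])<.02)&(L[:,1]>.04)&(L[:,1]<.075)&(L[:,2]>.03)&(L[:,2]<.1))
rng("postR",(abs(L[:,0])<.02)&(L[:,1]<-.04)&(L[:,1]>-.075)&(L[:,2]>.03)&(L[:,2]<.1))
```

```text
shield 999 [[-32.0, -41.0, 136.0], [-21.0, -9.0, 172.0], [31.0, 39.0, 210.0]]
frontlow 228 [[-36.0, -40.0, 125.0], [-31.0, -2.0, 137.0], [-27.0, 39.0, 150.0]]
postL 115 [[-6.0, 47.0, 31.0], [-2.0, 50.0, 66.0], [6.0, 58.0, 99.0]]
postR 123 [[-8.0, -63.0, 31.0], [-3.0, -59.0, 66.0], [5.0, -51.0, 98.0]]
```

Centring is good: the shield spans -41 to +39 mm against posts at about ±55 mm, and the feet are on both sides of the bar. I lower it until contact.

Run:
```python
from h import *
print(servo_line([*RAIL,.126],rate=.05,contact_N=5),current_position(),current_force())
if current_position()[2]<.136:
    move_gripper(.04); sleep(.3)
    print(servo_line([*RAIL,.24],rate=.12,contact_N=8))
    move_gripper(0)
    H=np.array([.505,.187]); move_ptp([*H,.24],down(SY)); sleep(.3)
    print(current_position(),current_clock())
    c=capture("scene"); cv2.imwrite("pics/s4.png",cv2.resize(c["image"][130:260,180:380],None,fx=4,fy=4,interpolation=cv2.INTER_CUBIC))
```

```text
True [0.48613551 0.29075371 0.12993353] [-0.74579432  0.06203814  4.77973392]
False
[0.50485047 0.18794131 0.23997584] 14.925
```

View pics/s4.png

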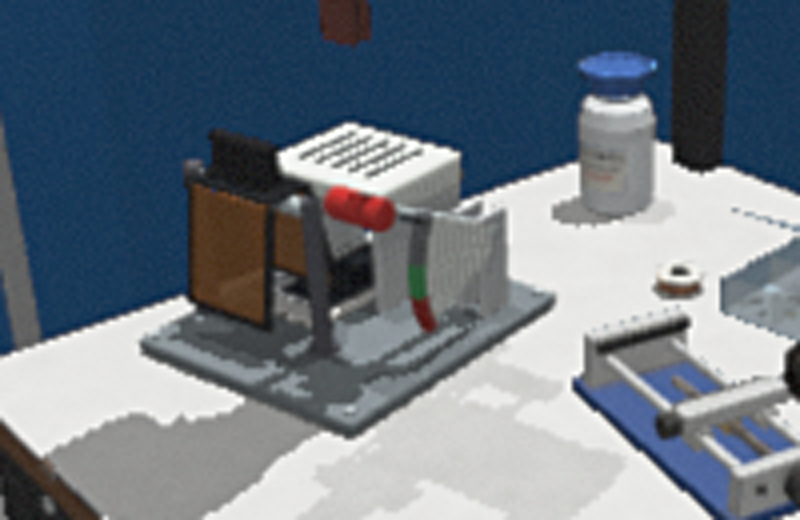

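The shield hangs on the bar at about (230,250), straddling it, and it is released. I now press the lever along its arc.

Run:
```python
from h import *
H=np.array([.505,.187]); d=np.array([np.cos(np.radians(SY)),np.sin(np.radians(SY))])
def tip(v): return [*(H+d*(.1171-.13*np.cos(.45-v))),.086+.13*np.sin(.45-v)]
servo_line([*H,.16],rate=.1)
print(servo_line([*H,.136],rate=.02,contact_N=1.5),current_position(),current_force())
for v in (.12,.2,.28,.34,.40,.45):
    servo_line(tip(v),rate=.04)
sleep(.5)
print(current_position(),tip(.45),current_force(),current_clock())
c=capture("scene"); cv2.imwrite("pics/s5.png",cv2.resize(c["image"][130:260,180:380],None,fx=4,fy=4,interpolation=cv2.INTER_CUBIC))
```

```text
True [0.5044539  0.18686667 0.14219182] [ 1.19250345 -0.18338574  1.3937485 ]
[0.4925202  0.18383523 0.08605077] [np.float64(0.4924941549863527), np.float64(0.18383553472216344), np.float64(0.086)] [-2.09673914 -0.277575    3.66250916] 19.5917
```

View pics/s5.png

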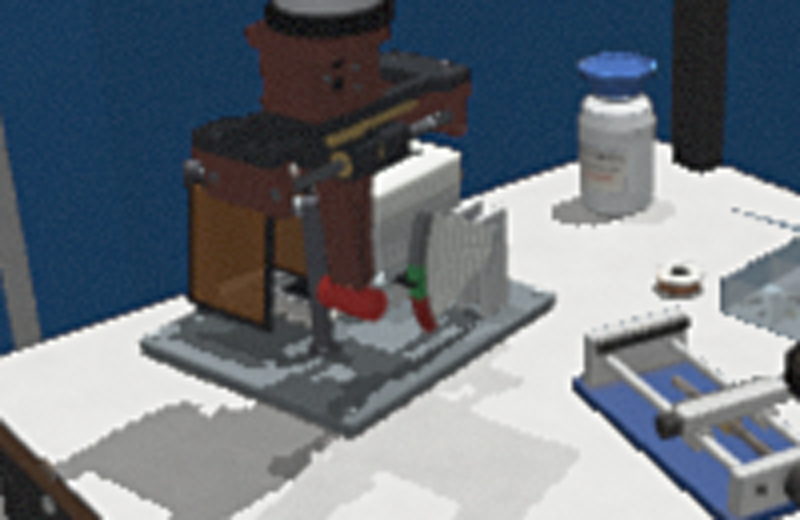

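The black pointer sits mid-green at about (410,280), the handle is held down at (350,297) with 3.7 N, and the shield is still on the rail. I hand in the job.

```bash
python3 -c "
from bench import *
print(close_job())"
```

```text
the job is handed in; nothing more can be done
None
```

The shield hangs straddling the rail, released before the lever was pressed; I handed the job in at about 20 s with the lever held mid-green, bystanders untouched.

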